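# Make up two candle gift sets at the craft desk

### The job

Make up the two gift sets from the stock on the desk, one piece to a compartment (either one), everything standing upright: the black candle and the white cup go in the blue tray, and the teal cup goes on top of the white one just as it stands, mouth-down, rim on rim; the ivory candle and the grey stone figure go in the yellow tray. Leave the red candle and the brown cup where they are, set every piece down gently without dropping it, and let go of everything.

Things in the scene. Friction and masses are not known exactly. Their poses are not given: they have to be found in the camera images.
- blue_tray: Blue painted tray, fixed to the desk, 195 mm along its own x by 100 mm along its own y, walls 18 mm high and 5 mm thick, floor 5 mm thick. A divider of the same height across the middle of its length makes two compartments of 90 x 90 mm, centred at x = -47.5 and +47.5 mm in the tray's frame. Origin: centre of its underside, on the desk; z up. Its long side runs roughly away from the robot.
- yellow_tray: Yellow painted tray, fixed to the desk, 195 mm along its own x by 100 mm along its own y, walls 18 mm high and 5 mm thick, floor 5 mm thick. A divider of the same height across the middle of its length makes two compartments of 90 x 90 mm, centred at x = -47.5 and +47.5 mm in the tray's frame. Origin: centre of its underside, on the desk; z up. Its long side runs roughly away from the robot.
- ivory_candle: Ivory pillar candle standing upright, solid cylinder 50 mm across and 90 mm tall, about 160 g (a 7 mm wick on top is only for looks). Origin: centre of its underside; z up along its axis.
- black_candle: Black pillar candle standing upright, solid cylinder 50 mm across and 75 mm tall, about 135 g (7 mm wick on top). Origin: centre of its underside; z up along its axis.
- white_cup: White stoneware cup without handle, standing mouth-up: 70 mm tall, 54 mm across outside at the base, 60 mm at the rim, wall and bottom 6 mm thick, about 160 g. Origin: centre of its underside (the base); z up along its axis, so the rim is at z = 70 mm in its frame.
- teal_cup: Teal (blue-green) cup of the same shape and size as the white one (70 mm tall, rim 60 mm across, base 54 mm, wall 6 mm, about 160 g), standing mouth-down, its rim on the desk. Origin: centre of the mouth, in the plane of the rim, which is its underside as it stands; z up towards its closed base. It is to be set on the white cup in this attitude.
- figure: Small grey stone seated figure, 80 mm tall, about 150 g: a plinth 58 mm wide (its y) by 44 mm deep (its x) and 16 mm high, a round upright body 40 mm across from 16 to 46 mm height (grip it here, from any side), and a round head 25 mm across above. Origin: centre of its underside; z up.
- red_candle: Red pillar candle, 50 mm across and 60 mm tall, loose; not part of either set, to be left where it stands. Origin: centre of its underside.
- brown_cup: Brown terracotta cup standing mouth-up, same shape as the white one (70 mm tall, 60 mm across), loose; not part of either set, to be left where it stands. Origin: centre of its underside.

How it is judged:
By the outcome, as a careful person would: the job done as asked, in the order asked, and still so for the second after the job is handed in, with the robot touching nothing.
It also fails if it takes over 134 s, if anything falls off the work surface, if the arm or the gripper's body presses on something with over 40 N, if the wrist force passes 120 N, or if a joint passes its speed limit or range.

### The arm

A 6-joint arm with a two-finger parallel gripper is mounted at the origin on the work surface. World frame = base frame: x ahead of the robot, y to its left, z up, the work surface at z = 0. Lengths are in m, angles in rad, forces in N, time in s.
With the tool pointing down it reaches from about 0.275 to 0.725 m from the base axis. Payload 15.9 kg.
Tool frame: the origin (TCP) lies at the very end of the fingers, on their centre line; the grasp point (between the pads) lies 19 mm behind it; z points along the fingers, y is the line along which they close (so a half turn about z gives the same grasp; the last joint's range is limited). The gripper opens to 85 mm and grips with 20 to 120 N. Pads are 22 mm wide; open, the fingers measure 114 mm over their backs; the gripper's body (76 mm by 85 mm) begins 54 mm behind the grasp point. The pads swing forward as they close: fully open they stand 13 mm farther back than shut.
Start: joints at [-1.153, 0.213, -0.034, 1.323, 0, 1.571], TCP at [0.203, -0.457, 0.231] pointing down, gripper open.
Joint ranges: [-2.98, 2.98], [-0.74, 1.72], [-1.14, 1.35], [-2.1, 2.04], [-1.57, 1.44], [-3.14, 3.14]. Speed limits (rad/s): [1.89, 1.89, 2.39, 2.57, 3.14, 3.14].

### API

Orientations are given as a 3x3 rotation matrix whose columns are the frame's x, y, z axes.
In Python, from rig import robot, cams gives the robot as it stands. The module is installed in compiled form; this text tells all that it offers.
- The arm moves only by the tool carry_out, never from a script. Its arguments are lists of equal length, an entry for each row: "dp": the shift along the tool's x, y, z in mm, a list of three; "yaw": the turn about the tool's z in degrees. A call has 1 to 12 rows; each row shifts and turns the commanded pose from where the row before left it, along the tool's axes as they then stand; what a row does not reach is not made up. A row lasts 1/10 s, in which the tool goes at most 50 mm and 8.59 degrees, less where a joint would pass 70% of its speed; a pose out of reach is approached as far as the arm can. A call is refused whole if a number of a shift passes 50 or a number of a turn 8.59, either way. A call with a gripper value outside its range is refused whole. "jaw" is the closure, from 0 (fully open) to 1 (shut), set as the call begins (left out, the last holds). The fingers move at their own pace and stop on an object; the grip force is fixed at half the most. Time passes only in rows, so rows that do not move let the fingers close. It gives the time, the measured TCP pose, the force, the opening and the grip force at its end, in the units of the state.
- robot.sense(): the state, without advancing time (a new reading comes with each control period).
- cams.get_image(name): name is "scene" or "side" or "wrist"; returns a dict with "color" (420x560x3 uint8, red, green, blue), "z_map" (420x560 float32, m along the optical axis (not along the pixel's ray), 0 where there is no reading), "fovy" (degrees; the focal length in pixels is half the picture's height over the tangent of half this angle, whatever the lens; pixels are square), "cx", "cy" (the principal point, pixels), "rvec" (rotation vector, rad) and "tvec" (3), from world to camera coordinates, as OpenCV has them; the wrist camera has in their place "T_tool_cam" (4x4, takes a point from camera to tool coordinates, whose origin is the TCP and whose axes are the flange's). Camera axes: x right, y down, z forward; pixel columns grow to the right and rows downward; lengths in m; the calibration is good to about 2 mm. A picture is of the moment at which its call begins: read the wrist's pose just before it.
- robot.job_done(): hands the job in; it is judged then, once.
The state is a dict: "time_s": time; "qpos": joint angles; "qvel": joint speeds; "joint_efforts": joint torques, N m; "position": TCP position; "ee_rot": TCP orientation; "force": force on the tool from outside, world axes, zero at the start; "moment": the same for the moment, N m; "width": opening from 0.0 (shut) to 1.0 (fully open); "grip_force": force on a finger pad.
Only numpy, scipy, OpenCV 4.12 (cv2) and the standard library are available. Lean on these libraries where they do the work, as an engineer would, in place of code of your own. Each camera call takes 0.05 s, during which the arm holds its last target. There are 200 camera calls.

## Working session

There is one attempt and no reset: what is moved stays moved. The work goes in short steps, Python scripts to look and compute and a tool call to move; the robot and the scene stay as the last step left them, time stands still between calls to the robot, and variables do not carry over. Pictures are saved under pics/ and viewed, at most 14 in all, crops included, and the job is handed in when it is done.

Besides the shell and the picture viewer there is one more tool, called after "Call:" as name(argument=value, ...) on one line, values as JSON. carry_out: Moves the arm, as the interface text tells. Its arguments: {"type":"object","properties":{"dp":{"type":"array"},"yaw":{"type":"array"},"jaw":{"type":"number"}},"required":["dp","yaw"]}

```bash
mkdir -p pics; cat > h.py <<'E'
import numpy as np, cv2
from rig import robot, cams
def grab(n):
    s=robot.sense(); d=cams.get_image(n)
    f=d["color"].shape[0]/2/np.tan(np.radians(d["fovy"])/2)
    if "rvec" in d:
        R,_=cv2.Rodrigues(np.array(d["rvec"],float)); t=np.array(d["tvec"],float).ravel()
        Rw=R.T; c=-R.T@t
    else:
        T=np.array(d["T_tool_cam"]); Rt=np.array(s["ee_rot"]).reshape(3,3)
        Rw=Rt@T[:3,:3]; c=Rt@T[:3,3]+np.array(s["position"])
    d.update(f=f,Rw=Rw,c=c); return d
def plane(d,u,v,z):
    r=d["Rw"]@np.array([(u-d["cx"])/d["f"],(v-d["cy"])/d["f"],1.]); return d["c"]+r*(z-d["c"][2])/r[2]
def cloud(d):
    Z=d["z_map"]; v,u=np.indices(Z.shape)
    P=np.stack([(u-d["cx"])/d["f"]*Z,(v-d["cy"])/d["f"]*Z,Z],-1)@d["Rw"].T+d["c"]; P[Z<=0]=np.nan; return P
def save(d,n): cv2.imwrite("pics/"+n,cv2.cvtColor(d["color"],cv2.COLOR_RGB2BGR))
E
python3 - <<'E'
from h import *
print(robot.sense())
for n in("scene","side","wrist"):
    d=grab(n); save(d,n+"0.png"); print(n,d["fovy"],d["cx"],d["cy"],d["c"],d["Rw"][:,2])
a=[cv2.imread(f"pics/{n}0.png") for n in("scene","side")]
E
```

```text
{'time_s': 0.0, 'qpos': array([-1.15300245e+00,  2.13355132e-01, -3.50594068e-02,  1.32346976e+00,
        6.84921137e-06,  1.57078998e+00]), 'qvel': array([-0.00016979,  0.00120143,  0.00096183, -0.00052546,  0.00080091,
        0.00026048]), 'joint_efforts': array([ 6.52094823e-03, -6.86165428e+01,  4.87113011e+01,  1.73796475e-02,
        4.55717882e-04, -2.72163288e-05]), 'position': array([ 0.20274147, -0.45669257,  0.23081654]), 'ee_rot': array([[ 9.13983714e-01,  4.05750640e-01, -4.35179166e-04],
       [ 4.05750873e-01, -9.13983170e-01,  9.97170445e-04],
       [ 6.85611232e-06, -1.08797187e-03, -9.99999408e-01]]), 'force': array([ 0.47576868,  0.53244645, -0.21954835]), 'moment': array([ 0.03498809,  0.010381  , -0.01091494]), 'grip_force': 0.0, 'width': 0.9987712683063246}
scene 54.05007508930365 275.55773633916397 217.95388601624254 [ 1.0227126  -0.47726627  0.49811488] [-0.60539322  0.57435266 -0.55101549]
side 50.348570585450226 281.02720625795706 207.5446178172112 [0.34428025 0.78074725 0.57233229] [ 0.20901729 -0.80362828 -0.55721932]
wrist 59.50576637687514 286.6707083808869 208.83216628510323 [ 0.26607182 -0.42875295  0.37386806] [-0.25036494 -0.10924912 -0.96196779]
```

View pics/scene0.png

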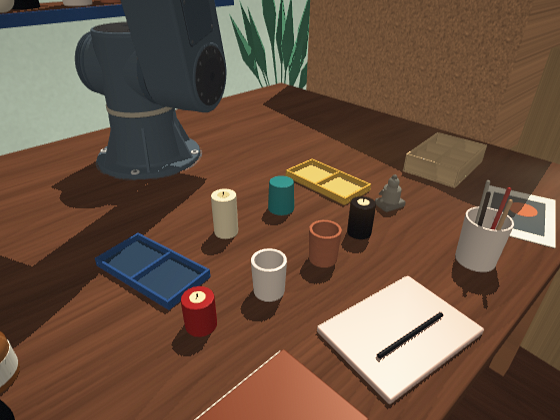

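View pics/side0.png

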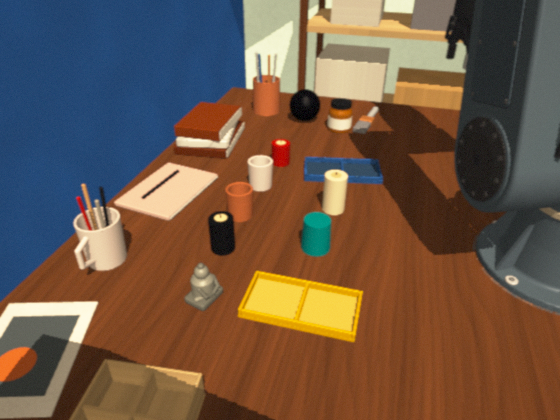

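The scene view shows the black candle (361,217), white cup (268,275), teal cup (281,195), ivory candle (224,213), figure (391,195), red candle (199,312) and brown cup (324,243), with the blue tray at (153,268) and the yellow tray at (328,180). The side view shows the same things. Next I measure positions from both depth maps.

```bash
cat > m.py <<'E'
from h import *
from scipy.optimize import least_squares
S={"black":(361,222,.025,.075),"white":(268,280,.0285,.07),"teal":(281,198,.0285,.07),"ivory":(224,216,.025,.09),"figure":(391,190,.02,.08),"red":(199,318,.025,.06),"brown":(324,248,.0285,.07)}
V=[grab("scene"),grab("side")]; C=[cloud(d) for d in V]
for n,(u,v,r,h) in S.items():
    p0=C[0][v,u]; o=[n]
    seed=p0[:2]+V[0]["Rw"][:2,2]/np.linalg.norm(V[0]["Rw"][:2,2])*r
    for P in C:
        q=P.reshape(-1,3); zl,zh=(.02,.042) if n=="figure" else (.012,h-.008)
        m=(np.hypot(*(q[:,:2]-seed).T)<r+.018)&(q[:,2]>zl)&(q[:,2]<zh); q=q[m]
        s=least_squares(lambda x:np.hypot(q[:,0]-x[0],q[:,1]-x[1])-(r if n in("black","ivory","red","figure") else (.027+.003*(q[:,2]/.07 if n!="teal" else 1-q[:,2]/.07))),seed,loss="soft_l1",f_scale=.002)
        o+=[np.round(s.x*1e3,1),len(q),round(1e3*np.median(abs(s.fun)),1)]
        
    print(*o)
for n in("blue","yellow"):
    for d,P in zip(V,C):
        hsv=cv2.cvtColor(d["color"],cv2.COLOR_RGB2HSV)
        lo,hi=((100,90,40),(125,255,255)) if n=="blue" else ((18,120,100),(34,255,255))
        m=(cv2.inRange(hsv,lo,hi)>0)&(P[...,2]>.013)&(P[...,2]<.024)&(P[...,0]<.8)&(abs(P[...,1])<.6)&(P[...,0]>.1)
        k,l,st,_=cv2.connectedComponentsWithStats(cv2.dilate(m.astype(np.uint8),np.ones((5,5))))
        i=1+np.argmax(st[1:,4]); q=P[m&(l==i)]
        (c,w,a)=cv2.minAreaRect((q[:,:2]*1e3).astype(np.float32)); print(n,c,w,a,len(q),np.median(q[:,2]))
d,P=V[1],C[1]
q=P.reshape(-1,3)
E
python3 m.py
```

```text
black [633.7 130.6] 564 0.6 [633.5 128.8] 569 0.6
white [ 633.8 -124. ] 1022 1.4 [ 632.3 -124.2] 491 1.2
teal [454.2  78. ] 513 0.6 [454.   76.4] 603 0.6
ivory [442.7 -69.7] 728 0.6 [442.5 -71.4] 591 0.8
figure [614.4 268.5] 180 1.1 [613.2 269. ] 294 1.8
red [ 616.7 -253.1] 611 0.4 [ 616.1 -254.8] 251 1.2
brown [639.   10.5] 831 1.2 [637.8  10.2] 589 1.2
blue (450.562255859375, -244.93106079101562) (195.91476440429688, 100.31538391113281) 11.398604393005371 1161 0.01764716104355113
blue (448.76947021484375, -243.7483673095703) (193.12765502929688, 104.80025482177734) 11.399406433105469 382 0.0169545884678729
yellow (446.3191223144531, 244.43417358398438) (105.32041931152344, 197.21780395507812) 89.50259399414062 646 0.017911250885583624
yellow (445.50933837890625, 244.6755828857422) (103.83948516845703, 195.27413940429688) 89.6761474609375 1367 0.017743661407108924
```

Call:
carry_out(dp=[[0, 0, 0], [0, 0, 0], [0, 0, 0], [24, -32, 0], [24, -32, 0], [24, -32, 0], [24, -32, 0], [24, -32, 0], [24, -32, 0], [24, -32, 0], [24, -32, 0], [24, -32, 0]], yaw=[7.98, 7.98, 7.98, 0, 0, 0, 0, 0, 0, 0, 0, 0], jaw=0)

```text
time_s: 1.45
position: [0.4196, -0.1675, 0.2314]
ee_rot: [[1.0, 0.0, 0.0], [0.0, -1.0, -0.0], [0.0, 0.0, -1.0]]
force: [0.2, -0.3, 0.3]
width: 1.001
grip_force: 0.0
```

Call:
carry_out(dp=[[24, -33, 0], [24, -33, 0], [24, -33, 0], [24, -33, 0], [24, -33, 0], [24, -33, 0], [24, -33, 0], [24, -33, 0], [22, -33.5, 0], [0, 0, 0], [0, 0, 0]], yaw=[0, 0, 0, 0, 0, 0, 0, 0, 0, 0, 0])

```text
time_s: 2.55
position: [0.6314, 0.0752, 0.233]
ee_rot: [[0.995, 0.096, -0.006], [0.096, -0.994, 0.047], [-0.001, -0.047, -0.999]]
force: [0.3, -0.1, -0.1]
width: 1.0
grip_force: 0.0
```

```bash
python3 - <<'E'
from h import *
d=grab("wrist"); save(d,"w1.png"); P=cloud(d); q=P[np.isfinite(P[...,2])]
s=robot.sense()["position"];print(s)
m=(np.hypot(q[:,0]-.6336,q[:,1]-.1297)<.045)&(q[:,2]>.068)&(q[:,2]<.082)
t=(q[m][:,:2]*1e3).astype(np.float32); print(len(t),cv2.minEnclosingCircle(t),np.median(q[m][:,2]))
E
```

```text
[0.63110311 0.07482921 0.23339243]
2698 ((634.852783203125, 129.60533142089844), 24.939990997314453) 0.0755133466384924
```

View pics/w1.png

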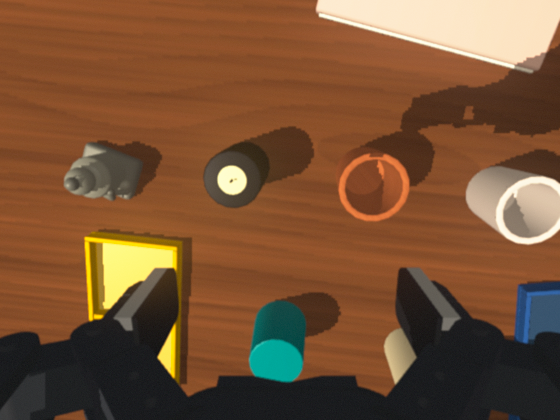

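The wrist view shows the black candle at (233,178), and its measured position agrees with the first one. The brown cup is at (374,186) and the figure at (105,170). The pose came out turned and tilted, so I check the joints.

```bash
python3 - <<'E'
from h import *
s=robot.sense();print(s["qpos"],s["qvel"],s["position"],s["ee_rot"])
E
```

```text
[0.0946127  0.5114886  0.39718027 1.45768413 0.04714426 3.14059321] [-0.00906579 -0.01713727 -0.01202248 -0.00205578 -0.00047644  0.00117291] [0.63110311 0.07482921 0.23339243] [[ 0.99543209  0.09530545 -0.00564161]
 [ 0.09546537 -0.99433185  0.04680315]
 [-0.00114903 -0.04712793 -0.9988882 ]]
```

Call:
carry_out(dp=[[0, 0, 0], [0, 0, 0], [0, 0, 0], [0, 0, 0], [0, 0, 0], [0, 0, 0], [0, 0, 0], [0, 0, 0], [0, 0, 0], [0, 0, 0], [0, 0, 0], [0, 0, 0]], yaw=[-8.5, -8.5, -8.5, -8.5, -8.5, -8.5, -8.5, -8.5, -8.5, -8.5, -8.5, -8.5])

```text
time_s: 3.8
position: [0.6308, 0.0742, 0.2342]
ee_rot: [[-0.305, 0.952, -0.005], [0.951, 0.305, 0.047], [0.046, 0.01, -0.999]]
force: [-0.3, 1.3, -0.5]
width: 1.001
grip_force: 0.0
```

Call:
carry_out(dp=[[0, 0, 0], [0, 0, 0], [0, 0, 0], [0, 0, 0], [0, 0, 0], [0, 0, 0], [0, 0, 0], [0, 0, 0], [0, 0, 0], [0, 0, 0]], yaw=[-8.5, -8.5, -8.5, -8.5, -8.5, -8.5, -8.5, -8.5, -4, 0])

```text
time_s: 4.8
position: [0.6309, 0.0743, 0.2341]
ee_rot: [[-1.0, 0.009, -0.005], [0.009, 0.999, 0.047], [0.005, 0.047, -0.999]]
force: [0.4, 0.7, 0.1]
width: 0.999
grip_force: 0.0
```

Call:
carry_out(dp=[[0, 0, 0], [0, 0, 0], [0, 0, 0], [0, 0, 0], [0, 0, 0], [0, 0, 0], [0, 0, 0], [0, 0, 0], [0, 0, 0], [0, 0, 0], [0, 0, 0]], yaw=[-8.5, -8.5, -8.5, -8.5, -8.5, -8.5, -8.5, -8.5, -8.5, -8.5, -8.5])

```text
time_s: 5.9
position: [0.631, 0.0745, 0.234]
ee_rot: [[0.055, -0.998, -0.005], [-0.997, -0.055, 0.047], [-0.047, 0.002, -0.999]]
force: [1.0, -0.4, 0.7]
width: 1.0
grip_force: 0.0
```

Call:
carry_out(dp=[[0, 0, 0], [0, 0, 0], [0, 0, 0], [0, 0, 0], [0, 0, 0], [0, 0, 0], [0, 0, 0], [0, 0, 0], [0, 0, 0], [0, 0, 0], [0, 33, 0], [0, 33, 0]], yaw=[-8.5, -8.5, -8.5, -8.5, -8.5, -8.5, -8.5, -8.5, -8.5, -8.5, 0, 0])

```text
time_s: 7.1
position: [0.6286, 0.0086, 0.2308]
ee_rot: [[0.999, -0.037, -0.005], [-0.036, -0.998, 0.047], [-0.007, -0.047, -0.999]]
force: [0.7, 0.7, -0.5]
width: 0.998
grip_force: 0.0
```

```bash
python3 - <<'E'
from h import *
s=robot.sense();print(s["qpos"],s["position"],s["ee_rot"])
E
```

```text
[-0.00988268  0.49911353  0.37097231  1.44793978  0.04696706 -3.11514773] [0.62859675 0.00860565 0.23079969] [[ 0.99931999 -0.03655637 -0.00481458]
 [-0.03629026 -0.99823547  0.04699967]
 [-0.00652422 -0.04679298 -0.9988833 ]]
```

Call:
carry_out(dp=[[0, 33, 0], [0, 33, 0], [0, 33, 0], [0, 0, 0]], yaw=[0, 0, 0, 0])

```text
time_s: 7.5
position: [0.6263, -0.0567, 0.2267]
ee_rot: [[0.995, -0.101, -0.005], [-0.101, -0.995, 0.017], [-0.007, -0.016, -1.0]]
force: [-0.5, 0.7, 0.1]
width: 0.999
grip_force: 0.0
```

Call:
carry_out(dp=[[0, 33, 0], [0, 17, 0], [0, 0, 0]], yaw=[0, 0, 0])

```text
time_s: 7.8
position: [0.6239, -0.0847, 0.226]
ee_rot: [[0.991, -0.135, -0.007], [-0.135, -0.991, 0.0], [-0.007, 0.001, -1.0]]
force: [0.0, 0.6, -0.2]
width: 0.998
grip_force: 0.0
```

Call:
carry_out(dp=[[0, 0, 0], [0, 0, 0], [0, 0, 0], [0, 0, 0], [0, 0, 0], [0, 0, 0], [0, 0, 0], [0, 0, 0], [0, 0, 0], [0, 0, 0], [0, 0, 0], [0, 0, 0]], yaw=[8.5, 8.5, 8.5, 8.5, 8.5, 8.5, 8.5, 8.5, 8.5, 8.5, 8.5, 8.5])

```text
time_s: 9.0
position: [0.6241, -0.0832, 0.2261]
ee_rot: [[-0.342, -0.94, -0.007], [-0.94, 0.342, 0.001], [0.002, 0.007, -1.0]]
force: [-0.3, -0.4, 0.4]
width: 1.001
grip_force: 0.0
```

Call:
carry_out(dp=[[0, 0, 0], [0, 0, 0], [0, 0, 0], [0, 0, 0], [0, 0, 0], [0, 0, 0], [0, 0, 0], [0, 0, 0], [0, 0, 0], [-3, 45, 0], [-3, 45, 0], [-3, 45, 0]], yaw=[8.5, 8.5, 8.5, 8.5, 8.5, 8.5, 8.5, 8.5, 2.2, 0, 0, 0])

```text
time_s: 10.2
position: [0.6326, 0.0531, 0.2262]
ee_rot: [[-1.0, -0.001, -0.007], [-0.001, 1.0, 0.001], [0.007, 0.001, -1.0]]
force: [0.4, -0.7, 0.4]
width: 1.004
grip_force: 0.0
```

Call:
carry_out(dp=[[-3, 40, 0], [0, 40, 0], [0, 0, 0], [0, 0, 0]], yaw=[0, 0, 0, 0])

```text
time_s: 10.6
position: [0.6354, 0.1326, 0.2259]
ee_rot: [[-1.0, -0.004, -0.007], [-0.004, 1.0, 0.001], [0.007, 0.001, -1.0]]
force: [0.5, -0.3, 0.3]
width: 1.001
grip_force: 0.0
```

```bash
cat >> h.py <<'E'
def to(x,y,z):
    s=robot.sense(); R=np.array(s["ee_rot"]).reshape(3,3); p=np.array(s["position"])
    print("pos",np.round(p*1e3,1),"head",round(np.degrees(np.arctan2(R[1,0],R[0,0])),2),"tilt",np.round(R[:2,2],4),"dp",np.round(R.T@(np.array([x,y,z])-p*1e3),1))
E
python3 - <<'E'
from h import *
to(634.3,129.7,226); to(634.3,129.7,32)
E
```

```text
pos [635.4 132.6 225.9] head -179.77 tilt [-0.0074  0.0005] dp [ 1.1 -2.9 -0.1]
pos [635.4 132.6 225.9] head -179.77 tilt [-0.0074  0.0005] dp [ -0.3  -3.  193.9]
```

Call:
carry_out(dp=[[0, -3, 40], [0, 0, 40], [0, 0, 40], [0, 0, 30], [0, 0, 24], [0, 0, 20], [0, 0, 0], [0, 0, 0]], yaw=[0, 0, 0, 0, 0, 0, 0, 0])

```text
time_s: 11.4
position: [0.6343, 0.1276, 0.0327]
ee_rot: [[-1.0, -0.001, -0.007], [-0.001, 1.0, 0.0], [0.007, 0.0, -1.0]]
force: [0.8, -0.2, 0.1]
width: 0.999
grip_force: 0.0
```

Call:
carry_out(dp=[[0, 0, 0], [0, 0, 0], [0, 0, 0], [0, 0, 0], [0, 0, 0], [0, 0, 0], [0, 0, 0], [0, 0, 0], [0, 0, 0], [0, 0, 0]], yaw=[0, 0, 0, 0, 0, 0, 0, 0, 0, 0], jaw=1)

```text
time_s: 12.4
position: [0.6349, 0.1284, 0.0334]
ee_rot: [[-1.0, -0.002, -0.005], [-0.002, 1.0, 0.001], [0.005, 0.001, -1.0]]
force: [-1.7, -1.3, 8.2]
width: 0.572
grip_force: 61.2
```

Call:
carry_out(dp=[[0, 0, -10], [0, 0, -25], [0, 0, -35], [0, 0, -35], [0, 0, -25], [10, -16, 0], [20, -32, 0], [20, -34, 0], [20, -34, 0], [20, -34, 0], [20, -34, 0], [20, -34, 0]], yaw=[0, 0, 0, 0, 0, 0, 0, 0, 0, 0, 0, 0])

```text
time_s: 13.6
position: [0.5047, -0.0912, 0.1638]
ee_rot: [[-1.0, -0.002, -0.006], [-0.002, 1.0, 0.0], [0.006, 0.0, -1.0]]
force: [0.2, -1.2, -0.4]
width: 0.574
grip_force: 62.2
```

Call:
carry_out(dp=[[20, -34, 0], [20, -34, 0], [20, -34, 0], [20, -34, 0], [15, -20, 0], [6, -8, 0], [0, 0, 0], [0, 0, 0]], yaw=[0, 0, 0, 0, 0, 0, 0, 0])

```text
time_s: 14.4
position: [0.4054, -0.2536, 0.1638]
ee_rot: [[-1.0, -0.002, -0.007], [-0.002, 1.0, 0.001], [0.007, 0.001, -1.0]]
force: [-0.4, 0.1, -0.7]
width: 0.575
grip_force: 62.2
```

```bash
python3 - <<'E'
from h import *
d=grab("wrist"); save(d,"w2.png"); P=cloud(d)
to(403.1,-253.7,163); print(robot.sense()["qpos"])
hsv=cv2.cvtColor(d["color"],cv2.COLOR_RGB2HSV)
m=(cv2.inRange(hsv,(100,90,40),(125,255,255))>0)&(P[...,2]>.013)&(P[...,2]<.024)
k,l,st,_=cv2.connectedComponentsWithStats(cv2.dilate(m.astype(np.uint8),np.ones((5,5)))); i=1+np.argmax(st[1:,4])
q=P[m&(l==i)]; print(cv2.minAreaRect((q[:,:2]*1e3).astype(np.float32)),len(q))
E
```

```text
pos [ 405.5 -253.4  163.7] head -179.84 tilt [-0.0068  0.0006] dp [ 2.4 -0.3  0.7]
[-0.55651845  0.19752231 -0.22589432  1.15348881 -0.00304805 -0.55930012]
((410.7708740234375, -252.80433654785156), (116.18426513671875, 99.33771514892578), 11.513113021850586) 2365
```

View pics/w2.png

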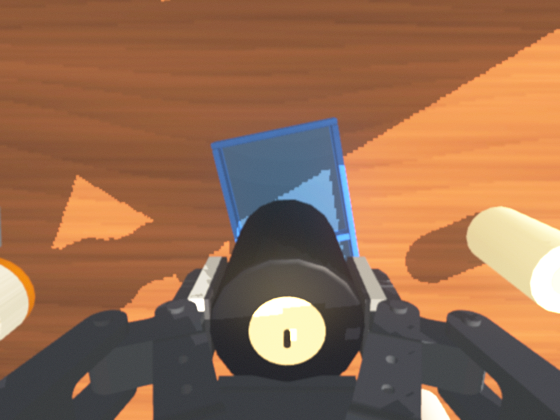

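The wrist view shows the black candle held upright at (287,330). The blue tray's near compartment is around (290,190), and its position agrees with the first measurement.

Call:
carry_out(dp=[[3, 0, 20], [0, 0, 30], [0, 0, 30], [0, 0, 20], [0, 0, 10], [0, 0, 5], [0, 0, 5], [0, 0, 0], [0, 0, 0]], yaw=[0, 0, 0, 0, 0, 0, 0, 0, 0])

```text
time_s: 15.35
position: [0.4014, -0.2543, 0.0442]
ee_rot: [[-1.0, -0.002, -0.006], [-0.002, 1.0, 0.0], [0.006, 0.0, -1.0]]
force: [0.6, 0.4, -1.5]
width: 0.573
grip_force: 62.2
```

Call:
carry_out(dp=[[0, 0, 2], [0, 0, 1.5], [0, 0, 1], [0, 0, 0.5], [0, 0, 0], [0, 0, 0]], yaw=[0, 0, 0, 0, 0, 0])

```text
time_s: 15.95
position: [0.4009, -0.2542, 0.0385]
ee_rot: [[-1.0, -0.002, -0.007], [-0.002, 1.0, 0.001], [0.007, 0.001, -1.0]]
force: [-0.1, -0.2, -0.4]
width: 0.575
grip_force: 62.2
```

Call:
carry_out(dp=[[0, 0, 0.5], [0, 0, 0], [0, 0, 0.5], [0, 0, 0], [0, 0, 0]], yaw=[0, 0, 0, 0, 0])

```text
time_s: 16.45
position: [0.401, -0.2542, 0.0384]
ee_rot: [[-1.0, -0.002, -0.007], [-0.002, 1.0, 0.0], [0.007, 0.0, -1.0]]
force: [-6.1, 4.2, 18.2]
width: 0.57
grip_force: 64.1
```

Call:
carry_out(dp=[[0, 0, -0.3], [0, 0, 0], [0, 0, 0], [0, 0, 0], [0, 0, 0], [0, 0, 0], [0, 0, 0], [0, 0, -20], [0, 0, -40], [0, 0, -40], [0, 0, -40]], yaw=[0, 0, 0, 0, 0, 0, 0, 0, 0, 0, 0], jaw=0)

```text
time_s: 17.55
position: [0.4016, -0.254, 0.1794]
ee_rot: [[-1.0, -0.002, -0.007], [-0.002, 1.0, 0.001], [0.007, 0.001, -1.0]]
force: [1.2, -1.5, -0.2]
width: 1.0
grip_force: 0.0
```

```bash
cat >> h.py <<'E'
def top(x,y,h,r,cam="wrist"):
    P=cloud(grab(cam)).reshape(-1,3)*1e3; m=(np.hypot(P[:,0]-x,P[:,1]-y)<r+18)&(abs(P[:,2]-h)<5); q=P[m]
    if len(q)<20: return print("none",len(q))
    (c,R)=cv2.minEnclosingCircle(q[:,:2].astype(np.float32)); print(cam,"top",np.round(c,1),round(R,1),len(q),"z",np.round(np.percentile(q[:,2],[10,50,90]),1))
E
python3 - <<'E'
from h import *
top(403,-254,80,25,"side"); top(403,-254,80,25,"scene"); to(633,-124.1,170)
E
```

```text
side top [ 399.4 -252.6] 26.1 172 z [77.1 80.6 82. ]
scene top [ 400.1 -254. ] 26.7 418 z [77.8 81.1 82.1]
pos [ 404.  -255.5  182.7] head -179.9 tilt [-0.001  -0.0033] dp [-229.3  131.    12. ]
```

Call:
carry_out(dp=[[-33, 19, 0], [-33, 19, 0], [-33, 19, 0], [-33, 19, 0], [-33, 19, 0], [-33, 18, 0], [-31, 18, 0], [0, 0, 0], [0, 0, 0]], yaw=[0, 0, 0, 0, 0, 0, 0, 0, 0])

```text
time_s: 18.55
position: [0.6307, -0.1223, 0.1752]
ee_rot: [[-1.0, -0.003, -0.009], [-0.003, 1.0, 0.001], [0.009, 0.001, -1.0]]
force: [0.8, -0.3, 0.0]
width: 0.998
grip_force: 0.0
```

```bash
python3 - <<'E'
from h import *
top(633,-124,70,30); to(633,-124.1,27)
E
```

```text
wrist top [ 633.2 -124.2] 29.8 2100 z [68.1 69.9 70.9]
pos [ 630.2 -122.9  175.6] head -179.89 tilt [-0.0083  0.0005] dp [ -4.   -1.3 148.6]
```

Call:
carry_out(dp=[[-4, -1.3, 30], [0, 0, 40], [0, 0, 35], [0, 0, 25], [0, 0, 18], [0, 0, 0], [0, 0, 0]], yaw=[0, 0, 0, 0, 0, 0, 0])

```text
time_s: 19.3
position: [0.6332, -0.1246, 0.0291]
ee_rot: [[-1.0, -0.001, -0.007], [-0.001, 1.0, 0.0], [0.007, 0.0, -1.0]]
force: [0.9, -0.5, 1.4]
width: 1.001
grip_force: 0.0
```

Call:
carry_out(dp=[[0, 0, 0], [0, 0, 0], [0, 0, 0], [0, 0, 0], [0, 0, 0], [0, 0, 0], [0, 0, 0], [0, 0, 0], [0, 0, 0]], yaw=[0, 0, 0, 0, 0, 0, 0, 0, 0], jaw=1)

```text
time_s: 20.2
position: [0.6345, -0.1242, 0.0303]
ee_rot: [[-1.0, -0.002, -0.005], [-0.002, 1.0, -0.0], [0.005, 0.0, -1.0]]
force: [-5.2, 0.6, 14.1]
width: 0.695
grip_force: 62.1
```

Call:
carry_out(dp=[[0, 0, -8], [0, 0, -25], [0, 0, -35], [0, 0, -25], [12, -9, 0], [24, -19, 0], [28, -23, 0], [28, -23, 0], [26, -21, 0], [16, -13, 0], [4, -2, 0], [0, 0, 0]], yaw=[0, 0, 0, 0, 0, 0, 0, 0, 0, 0, 0, 0])

```text
time_s: 21.4
position: [0.4965, -0.2346, 0.1229]
ee_rot: [[-1.0, -0.001, -0.006], [-0.001, 1.0, 0.0], [0.006, 0.0, -1.0]]
force: [-0.4, 0.4, -2.0]
width: 0.688
grip_force: 64.8
```

```bash
python3 - <<'E'
from h import *
d=grab("wrist");P=cloud(d).reshape(-1,3)*1e3;s=robot.sense();p=s["position"]*1e3
print(s["width"],s["force"])
to(496.3,-234.9,42); to(496.3,-234.9,35)
m=(np.hypot(P[:,0]-p[0],P[:,1]-p[1])<40)&(abs(P[:,2]-(p[2]+40))<5);q=P[m]
print(len(q),cv2.minEnclosingCircle(q[:,:2].astype(np.float32)),np.median(q[:,2])-p[2])
E
```

```text
0.69001906094335 [ 0.20902717 -0.17692251  0.1165988 ]
pos [ 497.  -234.2  122.7] head -179.91 tilt [-0.0063  0.0004] dp [ 0.2 -0.7 80.7]
pos [ 497.  -234.2  122.7] head -179.91 tilt [-0.0063  0.0004] dp [ 0.2 -0.7 87.7]
9932 ((489.52740478515625, -234.2245635986328), 38.92033767700195) 39.777251178053916
```

Call:
carry_out(dp=[[0, -0.7, 20], [0, 0, 25], [0, 0, 20], [0, 0, 10], [0, 0, 5], [0, 0, 3], [0, 0, 2], [0, 0, 1], [0, 0, 0], [0, 0, 0]], yaw=[0, 0, 0, 0, 0, 0, 0, 0, 0, 0])

```text
time_s: 22.45
position: [0.4961, -0.2351, 0.0366]
ee_rot: [[-1.0, -0.002, -0.007], [-0.002, 1.0, 0.0], [0.007, 0.0, -1.0]]
force: [-0.0, 0.4, -1.7]
width: 0.689
grip_force: 64.7
```

Call:
carry_out(dp=[[0, 0, 0.5], [0, 0, 0], [0, 0, 0.5], [0, 0, 0], [0, 0, 0.3], [0, 0, 0], [0, 0, 0]], yaw=[0, 0, 0, 0, 0, 0, 0])

```text
time_s: 23.15
position: [0.496, -0.235, 0.0353]
ee_rot: [[-1.0, -0.002, -0.007], [-0.002, 1.0, 0.0], [0.007, 0.0, -1.0]]
force: [-3.6, 0.7, 9.3]
width: 0.69
grip_force: 65.5
```

Contact at 9 N. I open, rise and check.

Call:
carry_out(dp=[[0, 0, 0], [0, 0, 0], [0, 0, 0], [0, 0, 0], [0, 0, 0], [0, 0, 0], [0, 0, -20], [0, 0, -40], [0, 0, -45], [0, 0, -45], [0, 0, 0], [0, 0, 0]], yaw=[0, 0, 0, 0, 0, 0, 0, 0, 0, 0, 0, 0], jaw=0)

```text
time_s: 24.35
position: [0.4975, -0.2353, 0.1857]
ee_rot: [[-1.0, -0.002, -0.005], [-0.002, 1.0, -0.0], [0.005, -0.0, -1.0]]
force: [-0.6, 0.7, -0.3]
width: 1.002
grip_force: 0.0
```

```bash
python3 - <<'E'
from h import *
top(496,-235,75,30); top(496,-235,75,30,"side"); top(496,-235,75,30,"scene"); to(454,77.2,185)
E
```

```text
wrist top [ 495. -235.] 29.8 2034 z [73.3 74.9 75.8]
side top [ 494.6 -233.3] 30.9 147 z [70.8 74.3 76.6]
scene top [ 495.4 -234. ] 30.5 376 z [71.2 75.1 76.5]
pos [ 496.3 -234.7  183.6] head -179.89 tilt [-0.0091  0.0014] dp [ 41.7 312.   -0.6]
```

Call:
carry_out(dp=[[5, 30, 0], [5, 40, 0], [5, 40, 0], [5, 40, 0], [5, 40, 0], [5, 40, 0], [5, 40, 0], [5, 30, 0], [2, 12, 0], [0, 0, 0], [0, 0, 0]], yaw=[0, 0, 0, 0, 0, 0, 0, 0, 0, 0, 0])

```text
time_s: 25.6
position: [0.4542, 0.0763, 0.1848]
ee_rot: [[-1.0, -0.002, -0.008], [-0.002, 1.0, 0.0], [0.008, 0.0, -1.0]]
force: [0.2, 0.9, -0.1]
width: 0.998
grip_force: 0.0
```

```bash
python3 - <<'E'
from h import *
top(454,77,70,27); to(454,77.2,30)
E
```

```text
wrist top [454.5  77. ] 27.1 4146 z [69.5 70.4 71.3]
pos [454.4  76.  184.9] head -179.94 tilt [-0.0079  0.0001] dp [ -0.9   1.2 154.9]
```

Call:
carry_out(dp=[[-1.4, 0.8, 35], [0, 0, 40], [0, 0, 40], [0, 0, 25], [0, 0, 15], [0, 0, 0], [0, 0, 0]], yaw=[0, 0, 0, 0, 0, 0, 0])

```text
time_s: 26.35
position: [0.4549, 0.077, 0.0307]
ee_rot: [[-1.0, -0.001, -0.007], [-0.001, 1.0, 0.0], [0.007, 0.0, -1.0]]
force: [1.0, 0.3, 1.5]
width: 1.001
grip_force: 0.0
```

Call:
carry_out(dp=[[0, 0, 0], [0, 0, 0], [0, 0, 0], [0, 0, 0], [0, 0, 0], [0, 0, 0], [0, 0, 0], [0, 0, 0], [0, 0, 0]], yaw=[0, 0, 0, 0, 0, 0, 0, 0, 0], jaw=1)

```text
time_s: 27.25
position: [0.4556, 0.0777, 0.0318]
ee_rot: [[-1.0, -0.002, -0.005], [-0.002, 1.0, 0.0], [0.005, 0.0, -1.0]]
force: [-3.8, -2.6, 18.4]
width: 0.637
grip_force: 59.9
```

Call:
carry_out(dp=[[0, 0, -8], [0, 0, -25], [0, 0, -40], [0, 0, -40], [0, 0, -25], [-2, -15, 0], [-5, -30, 0], [-5, -40, 0], [-5, -40, 0], [-5, -40, 0], [-5, -40, 0], [-5, -40, 0]], yaw=[0, 0, 0, 0, 0, 0, 0, 0, 0, 0, 0, 0])

```text
time_s: 28.45
position: [0.488, -0.169, 0.1686]
ee_rot: [[-1.0, -0.002, -0.006], [-0.002, 1.0, 0.0], [0.006, 0.0, -1.0]]
force: [1.0, 0.1, -1.1]
width: 0.638
grip_force: 64.1
```

Call:
carry_out(dp=[[-4, -35, 0], [-2, -22, 0], [-1, -10, 0], [0, 0, 0], [0, 0, 0], [0, 0, 0]], yaw=[0, 0, 0, 0, 0, 0])

```text
time_s: 29.05
position: [0.4952, -0.2331, 0.1681]
ee_rot: [[-1.0, -0.003, -0.007], [-0.003, 1.0, 0.001], [0.007, 0.001, -1.0]]
force: [-0.1, -0.8, -1.2]
width: 0.64
grip_force: 64.1
```

```bash
python3 - <<'E'
from h import *
s=robot.sense();p=s["position"]*1e3
top(p[0],p[1],p[2]+38.5,27)
for c in("scene","side"):
    d=grab(c); P=cloud(d)*1e3; hsv=cv2.cvtColor(d["color"],cv2.COLOR_RGB2HSV)
    m=(cv2.inRange(hsv,(80,120,40),(97,255,255))>0)&(np.hypot(P[...,0]-p[0],P[...,1]-p[1])<60); q=P[m]
    print(c,len(q),"zmin",np.percentile(q[:,2],[1,3,97]), "rel",np.percentile(q[:,2],[1,3,97])-p[2])
    save(d,c+"t.png")
to(495,-235,115)
E
```

```text
wrist top [ 488.5 -233.1] 40.5 20221 z [205.6 206.6 207.5]
scene 1828 zmin [139.07087507 140.83708781 208.01058115] rel [-29.01291758 -27.24670483  39.9267885 ]
side 502 zmin [139.31378896 140.70716985 207.59323513] rel [-28.77000369 -27.3766228   39.50944249]
pos [ 495.3 -233.4  168.1] head -179.83 tilt [-0.007   0.0005] dp [-0.  -1.6 53.1]
```

```bash
cat >> h.py <<'E'
def teal(cam,lo,hi,r0):
    d=grab(cam);P=cloud(d)*1e3;hsv=cv2.cvtColor(d["color"],cv2.COLOR_RGB2HSV)
    m=(cv2.inRange(hsv,(80,100,30),(97,255,255))>0)&(P[...,2]>lo)&(P[...,2]<hi); q=P[m]; return d,q
E
python3 - <<'E'
from h import *
p=robot.sense()["position"]*1e3
d,q=teal("wrist",p[2]+34,p[2]+43,27); save(d,"w3.png")
print(p,len(q),cv2.minEnclosingCircle(q[:,:2].astype(np.float32)),np.median(q[:,2])-p[2],q[:,:2].min(0),q[:,:2].max(0))
A=np.c_[q,np.ones(len(q))]; from numpy.linalg import lstsq
print("slope",lstsq(np.c_[q[:,:2],np.ones(len(q))],q[:,2],rcond=None)[0])
E
```

```text
[ 495.33086082 -233.42931823  168.06053997] 18251 ((495.2524719238281, -233.568603515625), 27.746551513671875) 38.52286468332119 [ 467.53671685 -260.64483222] [ 517.59256254 -206.00760622]
slope [ 1.03082243e-02 -2.47704302e-04  2.01378983e+02]
```

View pics/w3.png

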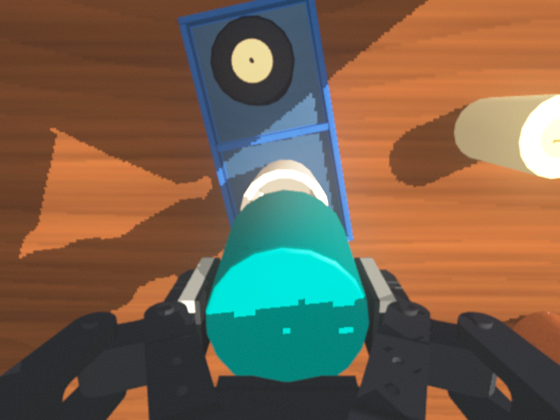

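The wrist view shows the teal cup held level over the white cup's rim, which is at (285,190). The black candle stands in the near compartment at (252,60).

Call:
carry_out(dp=[[-0.4, -1.6, 15], [0, 0, 20], [0, 0, 12], [0, 0, 6], [0, 0, 3], [0, 0, 0], [0, 0, 0]], yaw=[0, 0, 0, 0, 0, 0, 0])

```text
time_s: 29.95
position: [0.4956, -0.236, 0.1125]
ee_rot: [[-1.0, -0.002, -0.006], [-0.002, 1.0, 0.0], [0.006, 0.0, -1.0]]
force: [0.0, 0.3, -1.9]
width: 0.636
grip_force: 64.1
```

```bash
python3 - <<'E'
from h import *
from scipy.optimize import least_squares
p=robot.sense()["position"]*1e3; print(p)
d,q=teal("wrist",p[2]+34,p[2]+43,27)
print("teal",q[:,:2].min(0),q[:,:2].max(0),np.median(q[:,2]))
for c in("scene","side"):
    d=grab(c); P=cloud(d)*1e3; save(d,c+"5.png"); hsv=cv2.cvtColor(d["color"],cv2.COLOR_RGB2HSV)
    near=np.hypot(P[...,0]-495,P[...,1]+235)<45
    t=P[(cv2.inRange(hsv,(80,100,30),(97,255,255))>0)&near&(P[...,2]>81)&(P[...,2]<140)]
    w=P[(hsv[...,1]<90)&near&(P[...,2]>25)&(P[...,2]<70)]
    for n,q,f in(("teal",t,lambda z:30-3*(z-80)/70),("white",w,lambda z:27+3*(z-5)/70)):
        s=least_squares(lambda x:np.hypot(q[:,0]-x[0],q[:,1]-x[1])-f(q[:,2]),[495,-235],loss="soft_l1",f_scale=2)
        print(c,n,s.x.round(1),len(q),np.median(abs(s.fun)).round(1))
E
```

```text
[ 495.58013438 -235.95089291  112.50562493]
teal [ 467.47089219 -263.1288335 ] [ 517.66173044 -208.44337861] 151.03575500041813
scene teal [ 494.4 -235.1] 1026 0.5
scene white [ 494.5 -234.1] 715 0.5
side teal [ 493.9 -236.7] 377 0.9
side white [ 494.2 -235.6] 377 1.0
```

Call:
carry_out(dp=[[-0.2, 1, 0], [0, 0, 2], [0, 0, 1.5], [0, 0, 1], [0, 0, 0.5], [0, 0, 0], [0, 0, 0]], yaw=[0, 0, 0, 0, 0, 0, 0])

```text
time_s: 30.8
position: [0.4955, -0.2348, 0.1071]
ee_rot: [[-1.0, -0.002, -0.007], [-0.002, 1.0, 0.0], [0.007, 0.0, -1.0]]
force: [-1.9, 1.2, 5.6]
width: 0.638
grip_force: 64.8
```

Call:
carry_out(dp=[[0, 0, 0.4], [0, 0, 0], [0, 0, 0.4], [0, 0, 0], [0, 0, 0]], yaw=[0, 0, 0, 0, 0])

```text
time_s: 31.3
position: [0.4958, -0.2349, 0.1071]
ee_rot: [[-1.0, -0.002, -0.006], [-0.002, 1.0, 0.0], [0.006, 0.0, -1.0]]
force: [-3.5, 2.5, 15.8]
width: 0.636
grip_force: 66.1
```

Call:
carry_out(dp=[[0, 0, -0.4], [0, 0, 0]], yaw=[0, 0])

```text
time_s: 31.5
position: [0.4957, -0.2349, 0.1071]
ee_rot: [[-1.0, -0.002, -0.006], [-0.002, 1.0, 0.0], [0.006, 0.0, -1.0]]
force: [-2.7, 2.2, 10.6]
width: 0.631
grip_force: 65.5
```

Call:
carry_out(dp=[[0, 0, 0], [0, 0, 0], [0, 0, 0], [0, 0, 0], [0, 0, 0], [0, 0, 0], [0, 0, 0], [0, 0, -10], [0, 0, -25], [0, 0, -40], [0, 0, -35], [0, 0, 0]], yaw=[0, 0, 0, 0, 0, 0, 0, 0, 0, 0, 0, 0], jaw=0)

```text
time_s: 32.7
position: [0.498, -0.2357, 0.2219]
ee_rot: [[-1.0, -0.002, -0.001], [-0.002, 1.0, -0.003], [0.001, -0.003, -1.0]]
force: [1.0, -0.1, -0.1]
width: 1.001
grip_force: 0.0
```

```bash
python3 - <<'E'
from h import *
from scipy.optimize import least_squares
for c in("scene","side"):
    d=grab(c); P=cloud(d)*1e3; save(d,c+"6.png"); hsv=cv2.cvtColor(d["color"],cv2.COLOR_RGB2HSV)
    near=np.hypot(P[...,0]-495,P[...,1]+235)<45
    t=P[(cv2.inRange(hsv,(80,100,30),(97,255,255))>0)&near&(P[...,2]>78)&(P[...,2]<142)]
    w=P[(hsv[...,1]<90)&near&(P[...,2]>25)&(P[...,2]<70)]
    for n,q,f in(("teal",t,lambda z:30-3*(z-75)/70),("white",w,lambda z:27+3*(z-5)/70)):
        s=least_squares(lambda x:np.hypot(q[:,0]-x[0],q[:,1]-x[1])-f(q[:,2]),[495,-235],loss="soft_l1",f_scale=2)
        print(c,n,s.x.round(1),len(q),np.median(abs(s.fun)).round(1))
d,q=teal("wrist",140,150,27);print(np.median(q[:,2]),cv2.minEnclosingCircle(q[:,:2].astype(np.float32)))
to(442.6,-70.5,216)
a=[cv2.imread(f"pics/{n}6.png") for n in("scene","side")]
cv2.imwrite("pics/c6.png",np.hstack([a[0][150:400,60:460],a[1][60:310,160:560]]))
E
```

```text
scene teal [ 494.5 -234.1] 1207 0.5
scene white [ 494.3 -234.1] 674 0.5
side teal [ 493.9 -235.7] 524 1.0
side white [ 494.1 -235.7] 344 0.9
145.62574932639566 ((494.7789306640625, -234.84996032714844), 27.0476131439209)
pos [ 496.1 -234.8  216.6] head -179.9 tilt [-0.007   0.0004] dp [ 53.2 164.4   1. ]
```

View pics/c6.png

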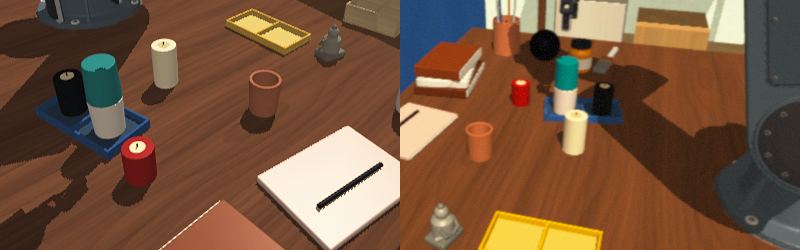

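The left crop shows the teal cup at (100,78) standing square on the white cup (106,115), aligned to 0.3 mm, with the black candle at (70,92). The right crop agrees. Ivory candle next.

Call:
carry_out(dp=[[10, 30, 0], [13, 40, 0], [13, 40, 0], [12, 35, 0], [5, 19, 0], [0, 0, 0], [0, 0, 0]], yaw=[0, 0, 0, 0, 0, 0, 0])

```text
time_s: 33.55
position: [0.4425, -0.0708, 0.2164]
ee_rot: [[-1.0, -0.003, -0.008], [-0.003, 1.0, 0.001], [0.008, 0.001, -1.0]]
force: [0.6, 0.1, 0.2]
width: 0.995
grip_force: 0.0
```

```bash
python3 - <<'E'
from h import *
top(442.6,-70.5,90,25); to(442.6,-70.5,38)
E
```

```text
wrist top [443.  -70.7] 25.0 3220 z [89.3 90.3 91.3]
pos [442.7 -71.2 216.4] head -179.89 tilt [-0.0081  0.0005] dp [ -1.3   0.7 178.4]
```

Call:
carry_out(dp=[[-1.6, 0.4, 35], [0, 0, 40], [0, 0, 40], [0, 0, 35], [0, 0, 20], [0, 0, 8], [0, 0, 0], [0, 0, 0]], yaw=[0, 0, 0, 0, 0, 0, 0, 0])

```text
time_s: 34.4
position: [0.4439, -0.0709, 0.0397]
ee_rot: [[-1.0, -0.001, -0.006], [-0.001, 1.0, 0.0], [0.006, 0.0, -1.0]]
force: [-0.0, -0.3, 1.1]
width: 1.0
grip_force: 0.0
```

Call:
carry_out(dp=[[0, 0, 0], [0, 0, 0], [0, 0, 0], [0, 0, 0], [0, 0, 0], [0, 0, 0], [0, 0, 0], [0, 0, 0], [0, 0, 0], [0, 0, 0]], yaw=[0, 0, 0, 0, 0, 0, 0, 0, 0, 0], jaw=1)

```text
time_s: 35.4
position: [0.4438, -0.0706, 0.0398]
ee_rot: [[-1.0, -0.002, -0.006], [-0.002, 1.0, 0.0], [0.006, 0.0, -1.0]]
force: [-2.1, -0.9, 9.6]
width: 0.571
grip_force: 60.3
```

Call:
carry_out(dp=[[0, 0, -10], [0, 0, -30], [0, 0, -30], [0, 0, -10], [3, 15, 0], [5, 30, 0], [5, 40, 0], [6, 40, 0], [6, 40, 0], [6, 40, 0], [5, 40, 0], [5, 35, 0]], yaw=[0, 0, 0, 0, 0, 0, 0, 0, 0, 0, 0, 0])

```text
time_s: 36.6
position: [0.4015, 0.2113, 0.1192]
ee_rot: [[-1.0, -0.002, -0.007], [-0.002, 1.0, 0.001], [0.007, 0.001, -1.0]]
force: [0.7, 0.5, -1.9]
width: 0.571
grip_force: 62.6
```

Call:
carry_out(dp=[[3, 25, 0], [1, 11, 0], [0, 0, 0], [0, 0, 0], [0, 0, 0]], yaw=[0, 0, 0, 0, 0])

```text
time_s: 37.1
position: [0.3983, 0.2444, 0.1194]
ee_rot: [[-1.0, -0.001, -0.007], [-0.001, 1.0, 0.0], [0.007, 0.0, -1.0]]
force: [-0.5, -0.0, -3.1]
width: 0.573
grip_force: 62.7
```

```bash
python3 - <<'E'
from h import *
to(398.4,244.9,48)
d=grab("wrist");P=cloud(d);hsv=cv2.cvtColor(d["color"],cv2.COLOR_RGB2HSV)
m=(cv2.inRange(hsv,(18,120,60),(34,255,255))>0)&(P[...,2]>.013)&(P[...,2]<.024);q=P[m];print(cv2.minAreaRect((q[:,:2]*1e3).astype(np.float32)),len(q))
E
```

```text
pos [398.3 244.4 119.4] head -179.96 tilt [-0.0073  0.0002] dp [-0.6  0.5 71.4]
((391.06243896484375, 244.87759399414062), (100.4521484375, 85.31924438476562), 89.88064575195312) 3102
```

Call:
carry_out(dp=[[-0.6, 0.5, 20], [0, 0, 25], [0, 0, 15], [0, 0, 7], [0, 0, 3], [0, 0, 2], [0, 0, 1], [0, 0, 0.5], [0, 0, 0], [0, 0, 0]], yaw=[0, 0, 0, 0, 0, 0, 0, 0, 0, 0])

```text
time_s: 38.15
position: [0.3984, 0.2461, 0.0462]
ee_rot: [[-1.0, -0.002, -0.007], [-0.002, 1.0, 0.001], [0.007, 0.001, -1.0]]
force: [0.4, 0.1, -2.4]
width: 0.574
grip_force: 62.7
```

Call:
carry_out(dp=[[0, 0, 0.5], [0, 0, 0], [0, 0, 0.5], [0, 0, 0], [0, 0, 0]], yaw=[0, 0, 0, 0, 0])

```text
time_s: 38.65
position: [0.3982, 0.246, 0.0449]
ee_rot: [[-1.0, -0.002, -0.007], [-0.002, 1.0, 0.0], [0.007, 0.001, -1.0]]
force: [-0.9, 0.7, -1.7]
width: 0.565
grip_force: 62.7
```

Call:
carry_out(dp=[[0, 0, 0.4], [0, 0, 0], [0, 0, 0.4], [0, 0, 0], [0, 0, 0]], yaw=[0, 0, 0, 0, 0])

```text
time_s: 39.15
position: [0.3984, 0.246, 0.0448]
ee_rot: [[-1.0, -0.002, -0.007], [-0.002, 1.0, 0.001], [0.007, 0.001, -1.0]]
force: [-5.7, -4.1, 15.9]
width: 0.573
grip_force: 64.2
```

Call:
carry_out(dp=[[0, 0, -0.3], [0, 0, 0], [0, 0, 0], [0, 0, 0], [0, 0, 0], [0, 0, 0], [0, 0, 0], [0, 0, -20], [0, 0, -40], [0, 0, -45], [0, 0, -40], [0, 0, 0]], yaw=[0, 0, 0, 0, 0, 0, 0, 0, 0, 0, 0, 0], jaw=0)

```text
time_s: 40.35
position: [0.4014, 0.2471, 0.1944]
ee_rot: [[-1.0, -0.002, -0.001], [-0.002, 1.0, 0.004], [0.001, 0.004, -1.0]]
force: [1.1, 0.7, 0.4]
width: 1.001
grip_force: 0.0
```

Call:
carry_out(dp=[[-30, 3, 0], [-40, 4, 0], [-40, 4, 0], [-40, 4, 0], [-30, 4, 0], [-16, 4, 0], [0, 0, 0], [0, 0, 0]], yaw=[0, 0, 0, 0, 0, 0, 0, 0])

```text
time_s: 41.15
position: [0.5949, 0.2691, 0.1872]
ee_rot: [[-1.0, -0.002, -0.008], [-0.002, 1.0, 0.0], [0.008, 0.0, -1.0]]
force: [-0.2, 0.1, 0.6]
width: 0.997
grip_force: 0.0
```

```bash
python3 - <<'E'
from h import *
print(robot.sense()["qpos"])
top(398,246,95,25,"side"); top(398,246,95,25,"scene")
d=grab("wrist"); save(d,"w7.png"); P=cloud(d).reshape(-1,3)*1e3
near=np.hypot(P[:,0]-613.8,P[:,1]-268.7)<48
for lo,hi in((10,19),(48,78),(40,48)):
    q=P[near&(P[:,2]>lo)&(P[:,2]<hi)][:,:2].astype(np.float32); print(lo,hi,len(q),cv2.minAreaRect(q),cv2.minEnclosingCircle(q))
to(613.8,268.7,22)
E
```

```text
[0.42317803 0.55962149 0.36010577 1.37884864 0.00346292 0.42140992]
side top [397.4 246.9] 25.2 580 z [93.8 95.6 96.9]
scene top [400.  245.4] 26.5 173 z [91.9 96.7 97.9]
10 19 744 ((615.410400390625, 268.3562316894531), (58.032752990722656, 43.93072509765625), 73.62312316894531) ((615.4105224609375, 268.2707214355469), 33.952392578125)
48 78 1351 ((613.9909057617188, 268.0596008300781), (36.45111083984375, 34.28561019897461), 86.95330810546875) ((615.2044677734375, 268.0101013183594), 18.608598709106445)
40 48 443 ((614.326416015625, 266.65460205078125), (43.07308578491211, 38.82759094238281), 59.568641662597656) ((612.5960693359375, 269.24560546875), 22.935510635375977)
pos [594.5 269.2 188.3] head -179.88 tilt [-0.0072  0.0005] dp [-20.5  -0.7 166.1]
```

View pics/w7.png

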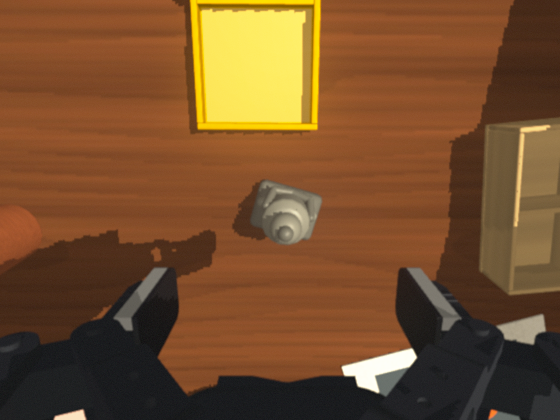

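The wrist view shows the figure at (286,218), measured at (615,268.3), with its plinth turned about 16° and nothing close to it.

Call:
carry_out(dp=[[-21.7, -1, 20], [0, 0, 40], [0, 0, 40], [0, 0, 35], [0, 0, 22], [0, 0, 13], [0, 0, 0], [0, 0, 0], [0, 0, 0]], yaw=[0, 0, 0, 0, 0, 0, 0, 0, 0])

```text
time_s: 42.2
position: [0.6166, 0.2688, 0.0196]
ee_rot: [[-1.0, -0.002, -0.005], [-0.002, 1.0, 0.002], [0.005, 0.002, -1.0]]
force: [-0.7, -0.4, 0.3]
width: 1.002
grip_force: 0.0
```

```bash
python3 -c "
from h import *
to(615,268.3,18)"
```

```text
pos [616.6 268.8  19.6] head -179.89 tilt [-0.0049  0.0015] dp [ 1.6 -0.5  1.7]
```

Call:
carry_out(dp=[[1.5, -0.5, 0.5], [0, 0, 0], [0, 0, 0], [0, 0, 0], [0, 0, 0], [0, 0, 0], [0, 0, 0], [0, 0, 0], [0, 0, 0], [0, 0, 0], [0, 0, 0], [0, 0, 0]], yaw=[0, 0, 0, 0, 0, 0, 0, 0, 0, 0, 0, 0], jaw=1)

```text
time_s: 43.4
position: [0.6145, 0.2681, 0.018]
ee_rot: [[-1.0, -0.002, -0.006], [-0.002, 1.0, 0.001], [0.006, 0.001, -1.0]]
force: [-2.1, 0.3, 6.6]
width: 0.445
grip_force: 60.9
```

Call:
carry_out(dp=[[0, 0, -8], [0, 0, -20], [0, 0, -25], [0, 0, -10], [10, -2, 0], [20, -4, 0], [28, -6, 0], [28, -6, 0], [22, -4, 0], [13, -2, 0], [0, 0, 0], [0, 0, 0]], yaw=[0, 0, 0, 0, 0, 0, 0, 0, 0, -4, -6.4, -6])

```text
time_s: 44.6
position: [0.4933, 0.2435, 0.0813]
ee_rot: [[-0.957, -0.289, -0.007], [-0.289, 0.957, 0.0], [0.007, 0.003, -1.0]]
force: [0.4, 0.4, -1.8]
width: 0.441
grip_force: 60.4
```

Call:
carry_out(dp=[[0, 0, 0], [0, 0, 0]], yaw=[0, 0])

```text
time_s: 44.8
position: [0.4937, 0.2436, 0.0811]
ee_rot: [[-0.96, -0.281, -0.007], [-0.281, 0.96, 0.0], [0.007, 0.002, -1.0]]
force: [0.0, 0.2, -0.4]
width: 0.447
grip_force: 60.4
```

```bash
python3 - <<'E'
from h import *
to(493.4,244.4,27)
d=grab("side"); save(d,"s8.png"); d=grab("scene"); save(d,"c8.png"); a=[cv2.imread("pics/"+n) for n in("s8.png","c8.png")]
cv2.imwrite("pics/v8.png",cv2.resize(np.hstack([a[0][190:350,160:400],a[1][110:270,210:450]]),(0,0),fx=1.6,fy=1.6))
E
```

```text
pos [493.7 243.6  81.1] head -163.68 tilt [-0.0073  0.0004] dp [-0.3  0.7 54.1]
```

View pics/v8.png

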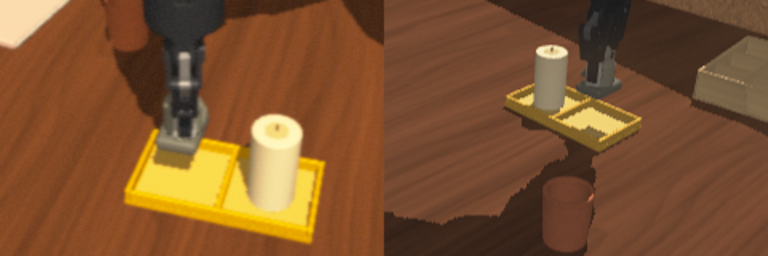

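Both crops show the figure held upright and square above the empty far compartment (left crop 182,140). The ivory candle stands in the near compartment at (275,165).

Call:
carry_out(dp=[[-0.3, 0.7, 12], [0, 0, 18], [0, 0, 13], [0, 0, 6], [0, 0, 3], [0, 0, 2], [0, 0, 1.5], [0, 0, 1], [0, 0, 0], [0, 0, 0]], yaw=[0, 0, 0, 0, 0, 0, 0, 0, 0, 0])

```text
time_s: 45.9
position: [0.4936, 0.2445, 0.025]
ee_rot: [[-0.959, -0.284, -0.007], [-0.284, 0.959, 0.001], [0.006, 0.003, -1.0]]
force: [-0.4, 0.3, -0.9]
width: 0.437
grip_force: 60.3
```

Call:
carry_out(dp=[[0, 0, 0.4], [0, 0, 0], [0, 0, 0.4], [0, 0, 0], [0, 0, 0]], yaw=[0, 0, 0, 0, 0])

```text
time_s: 46.4
position: [0.4934, 0.2444, 0.0239]
ee_rot: [[-0.959, -0.284, -0.007], [-0.284, 0.959, 0.0], [0.007, 0.003, -1.0]]
force: [0.7, -0.6, -0.7]
width: 0.444
grip_force: 60.3
```

Call:
carry_out(dp=[[0, 0, 0.4], [0, 0, 0], [0, 0, 0.4], [0, 0, 0], [0, 0, 0.3], [0, 0, 0]], yaw=[0, 0, 0, 0, 0, 0])

```text
time_s: 47.0
position: [0.4934, 0.2444, 0.023]
ee_rot: [[-0.959, -0.284, -0.007], [-0.284, 0.959, 0.001], [0.007, 0.003, -1.0]]
force: [-1.6, -0.9, 4.0]
width: 0.44
grip_force: 60.8
```

Call:
carry_out(dp=[[0, 0, 0], [0, 0, 0], [0, 0, 0], [0, 0, 0], [0, 0, 0], [0, 0, 0], [0, 0, 0], [0, 0, -20], [0, 0, -40], [0, 0, -45], [0, 0, -45], [0, 0, -20]], yaw=[0, 0, 0, 0, 0, 0, 0, 0, 0, 0, 0, 0], jaw=0)

```text
time_s: 48.2
position: [0.4957, 0.2448, 0.197]
ee_rot: [[-0.959, -0.284, -0.003], [-0.284, 0.959, 0.003], [0.002, 0.003, -1.0]]
force: [0.8, -0.4, -1.0]
width: 1.003
grip_force: 0.0
```

Call:
carry_out(dp=[[-20, -20, -10], [-20, -20, 0], [0, 0, 0], [0, 0, 0], [0, 0, 0]], yaw=[0, 0, 0, 0, 0])

```text
time_s: 48.7
position: [0.5438, 0.2175, 0.2023]
ee_rot: [[-0.959, -0.284, -0.008], [-0.284, 0.959, 0.0], [0.007, 0.003, -1.0]]
force: [0.4, 0.7, -0.0]
width: 0.998
grip_force: 0.0
```

```bash
python3 - <<'E'
from h import *
a=[]
for c in("scene","side"):
    d=grab(c); save(d,c+"9.png"); a.append(cv2.imread(f"pics/{c}9.png"))
    P=cloud(d).reshape(-1,3)*1e3
    q=P[(np.hypot(P[:,0]-493,P[:,1]-244)<45)&(P[:,2]>75)&(P[:,2]<100)]; print(c,"figure top",len(q),q.max(0) if len(q) else "",q.mean(0) if len(q) else "")
top(398,246,95,25,"side"); top(400,-253,80,25,"side"); top(495,-235,145,27,"side"); top(616.5,-254,60,25,"side"); top(638.5,10.3,70,30,"side")
cv2.imwrite("pics/v9.png",cv2.resize(np.hstack([a[0][110:380,60:450],a[1][120:390,150:540]]),(0,0),fx=1.02,fy=1.02))
E
```

```text
scene figure top 39 [507.34904254 249.52774069  86.47362448] [497.4224913  242.19424997  79.72627805]
side figure top 79 [502.14552535 254.55686066  85.19912306] [493.1190964  248.08937308  79.35026737]
side top [397.1 246.8] 25.5 585 z [93.1 95.7 96.9]
side top [ 399.9 -251. ] 25.4 169 z [77.5 80.7 82. ]
side top [ 493.4 -233.1] 28.0 198 z [142.4 146.  147.3]
side top [ 614.8 -251.8] 26.3 154 z [57.6 60.8 62.2]
side top [642.3  13.5] 29.0 101 z [65.9 69.9 71.4]
```

View pics/v9.png

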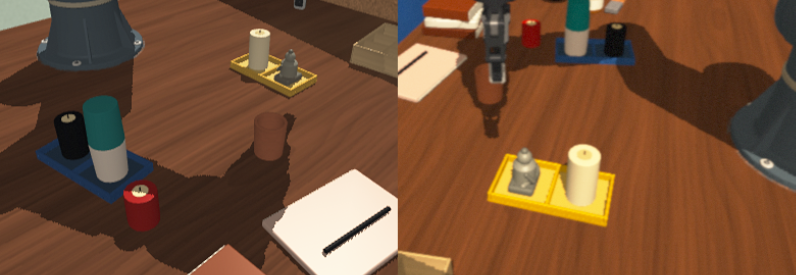

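Both crops show everything upright: black candle and the two-cup stack in the blue tray (left crop 70,135 and 104,140), and the ivory candle and figure in the yellow tray. The red candle and brown cup have not been moved.

```bash
python3 -c "
from rig import robot
print(robot.job_done())"
```

```text
the job is handed in; nothing more can be done
None
```

Both gift sets are made up as asked and handed in at about 49 s, with every piece upright and released; the hand-in gave no verdict.

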